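Reset the red height stop of the snap setter

TASK

Two bolted-down height stops stand on the worktop. On the one with the red knob, loosen the lock ring by swinging its black handle counterclockwise (seen from above) to or near its far end, then turn the red knob clockwise until its white pointer stands at the yellow mark on the dial, then swing the handle fully back to lock the ring again. Do not turn the knob while the ring is locked, do not touch the stop with the blue knob, and let go at the end.

Things in the scene. Friction and masses are not known exactly. Their poses are not given: they have to be found in the camera images.
- red_knob_grip (a point): On the red knob's grip bar, 72 mm above the worktop, on the vertical axis shared by knob and lock ring. Bar 42 mm long (own x), 13 mm thick (own y), z 52 to 82 mm, on a 40 mm disc over a fixed black 66 mm dial (top at 48 mm). White pointer: the bar's end at own -x, with white stripe on top. Turns with 0.06 N m, stays where left. Base: grey, 100 x 110 mm, bolted down.
- red_lock_handle (a point): On the upright black handle pin of the red-knobbed stop's lock ring, 66 mm above the worktop. Pin: round, 16 mm diameter, z 40 to 83 mm, on the end of a flat steel arm (top at 41 mm) of the 78 mm knurled ring under the dial. It swings at 85 mm radius round the knob's axis; about 1.5 N sideways moves it and it stays where left.
- red_lock (a joint): Lock ring of the red-knobbed stop, rad: 0 locked (end stop), growing counterclockwise seen from above to 0.9, fully loose (end stop). Loosened means above 0.6, locked below 0.15. Starts between 0 and 0.05.
- red_knob (a joint): Angle of the red knob, rad: 0 is the white pointer exactly at the yellow mark on the dial; growing counterclockwise seen from above. It starts between 0.7 and 1.3, so it must be turned clockwise; it can turn from -0.8 to 1.8.
- blue_stop: The other stop, of the same shape and sizes but with a blue knob; bystander, not to be touched. Its origin is on the worktop at its knob's axis, z up; at its yaw 0 the yellow mark on its dial looks to -x, and its lock handle reaches out some 95 mm on that side.
Mind the look-alikes: they are no part of the job. Leave any green or pink look-alike of the part that bears red_knob_grip alone.

How it is judged:
By the outcome, as a careful person would: the job done as asked, in the order asked, and still so for the second after the job is handed in, with the robot touching nothing.
It also fails if it takes over 62 s, if anything falls off the work surface, if the arm or the gripper's body presses on something with over 40 N, if the wrist force passes 120 N, or if a joint passes its speed limit or range.

ROBOT

A 6-joint arm with a two-finger parallel gripper is mounted at the origin on a cart in front of the work surface, level with it; the furniture and walls round the work are solid. World frame = base frame: x ahead of the robot, y to its left, z up, the work surface at z = 0. Lengths are in m, angles in rad, forces in N, time in s.
With the tool pointing down it reaches from about 0.25 to 0.775 m from the base axis. Payload 4 kg.
Tool frame: the origin (TCP) lies at the very end of the fingers, on their centre line; the grasp point (between the pads) lies 19 mm behind it; z points along the fingers, y is the line along which they close (so a half turn about z gives the same grasp; the last joint's range is limited). The gripper opens to 94 mm and grips with 3 to 60 N. Pads are 16 mm wide; open, the fingers measure 119 mm over their backs; the gripper's body (75 mm by 177 mm) begins 78 mm behind the grasp point.
Start: joints at [1.098, 0.087, 1.371, -0, 1.684, -0.103], TCP at [0.199, 0.513, 0.183] pointing down, gripper open.
Joint ranges: [-3.1, 3.1], [-0.76, 2.03], [0.27, 2.55], [-1.08, 4.22], [0.17, 2.65], [-2.57, 2.57]. Speed limits (rad/s): [2.79, 2.79, 3.14, 3.14, 3.14, 3.14].

INTERFACE

Orientations are given as [roll, pitch, yaw] about the fixed x, y, z axes, in that order (R = Rz(yaw) Ry(pitch) Rx(roll)).
In Python, from bench import robot gives the robot as it stands. The module is installed in compiled form; this text tells all that it offers.
- The arm moves only by the tool move_arm, never from a script. Its argument "deltas" is one flat list of numbers, 7 for each row, row after row: the turn, a rotation vector about the tool's x, y, z in rad, then the shift along the tool's x, y, z in cm, then the closure, from -1 (fully open) to 1 (shut). A call has 1 to 8 rows; each row is the pose to reach, as a shift and turn from the pose commanded when the call began, along the tool's axes at that moment; what a row does not reach only later rows make up. A row lasts 1/10 s, in which the tool goes at most 50 mm and 8.59 degrees, less where a joint would pass 70% of its speed; a pose out of reach is approached as far as the arm can. A call with a gripper value outside its range is refused whole. The fingers move at their own pace and stop on an object; the grip force is fixed at half the most. Time passes only in rows, so rows that repeat a pose let the fingers close. It gives the time, the measured TCP pose, the force, the opening and the grip force at its end, in the units of the state.
- robot.get_obs(): the state, without advancing time (a new reading comes with each control period).
- robot.snapshot(name): name is "scene" or "top"; returns a dict with "image" (400x640x3 uint8, red, green, blue), "depth" (400x640 float32, m along the optical axis (not along the pixel's ray), 0 where there is no reading), "fov_y" (degrees; the focal length in pixels is half the picture's height over the tangent of half this angle, whatever the lens; pixels are square), "cx", "cy" (the principal point, pixels), "origin" and "orientation" of the camera in the world. Camera axes: x right, y up, looking along -z (the intrinsics and any distortion apply to the point x, -y, -z); pixel columns grow to the right and rows downward; lengths in m; the calibration is good to about 2 mm. A picture is of the moment at which its call begins.
- robot.close_job(): hands the job in; it is judged then, once.
The state is a dict: "time": time; "joint_positions": joint angles; "qvel": joint speeds; "joint_torque": joint torques, N m; "tool_pos": TCP position; "ee_rot": TCP orientation; "wrist_force": force on the tool from outside, world axes, zero at the start; "wrist_torque": the same for the moment, N m; "width": finger opening in m; "finger_force": force on a finger pad.
Only numpy, scipy, OpenCV 4.12 (cv2) and the standard library are available. Lean on these libraries where they do the work, as an engineer would, in place of code of your own. Each camera call takes 0.05 s, during which the arm holds its last target. There are 200 camera calls.

## Working session

There is one attempt and no reset: what is moved stays moved. The work goes in short steps, Python scripts to look and compute and a tool call to move; the robot and the scene stay as the last step left them, time stands still between calls to the robot, and variables do not carry over. Pictures are saved under pics/ and viewed, at most 10 in all, crops included, and the job is handed in when it is done.

Besides the shell and the picture viewer there is one more tool, called after "Emit:" as name(argument=value, ...), one argument or row to a line, values as JSON. move_arm: Moves the arm, as the interface text tells. Its arguments: {"type":"object","properties":{"deltas":{"type":"array","items":{"type":"number"}}},"required":["deltas"]}

```bash
mkdir -p pics; cat > h.py <<'E'
import numpy as np, cv2
from scipy.spatial.transform import Rotation as R
from bench import robot
def snap(n):
    s=robot.snapshot(n); return s
def mat(s):
    o=np.array(s["orientation"],float)
    return o if o.shape==(3,3) else R.from_euler('xyz',o).as_matrix()
def pts(s):
    d=s["depth"]; f=200/np.tan(np.radians(s["fov_y"])/2)
    v,u=np.mgrid[0:400,0:640]
    P=np.stack([(u-s["cx"])/f*d,-(v-s["cy"])/f*d,-d],-1)
    return P@mat(s).T+np.array(s["origin"])
def onplane(s,u,v,z):
    f=200/np.tan(np.radians(s["fov_y"])/2)
    r=mat(s)@np.array([(u-s["cx"])/f,-(v-s["cy"])/f,-1]); o=np.array(s["origin"])
    return o+r*(z-o[2])/r[2]
E
python3 - <<'E'
from h import *
for n in("top","scene"):
    s=snap(n); cv2.imwrite(f"pics/{n}0.png",s["image"][...,::-1]); np.savez(f"{n}0.npz",**s)
    print({k:v for k,v in s.items() if k not in("image","depth")})
print(robot.get_obs())
E
```

```text
{'fov_y': 57.74409054103871, 'cx': 320.6884766751436, 'cy': 202.3525559062306, 'origin': array([0.50634133, 0.04728207, 0.92960147]), 'orientation': array([ 0.14637487, -0.01748955, -1.55655911])}
{'fov_y': 48.21385045109615, 'cx': 312.0080145198729, 'cy': 203.78168304843143, 'origin': array([0.32627981, 0.63863789, 0.82604192]), 'orientation': array([ 0.72425387,  0.0098213 , -2.67753782])}
{'time': 0.1, 'joint_positions': array([ 1.09789999e+00,  8.78938121e-02,  1.37206965e+00, -1.65041529e-07,
        1.68359682e+00, -1.03110023e-01]), 'qvel': array([-0.00062427, -0.00160596, -0.00302986,  0.00046418,  0.00110244,
       -0.00266407]), 'joint_torque': array([ 2.45448842e-03, -3.41249764e+01, -3.03299367e+01,  7.19702546e-02,
        3.03975306e-02, -8.87751798e-05]), 'tool_pos': array([0.19854758, 0.5123481 , 0.18213129]), 'ee_rot': array([-3.13963546e+00, -2.02359136e-04,  2.77180612e+00]), 'wrist_force': array([-0.25387745,  0.40048641,  0.48878807]), 'wrist_torque': array([ 0.00453191, -0.00685618,  0.02180088]), 'finger_force': 0.0, 'width': 0.09367591862275712}
```

View pics/top0.png

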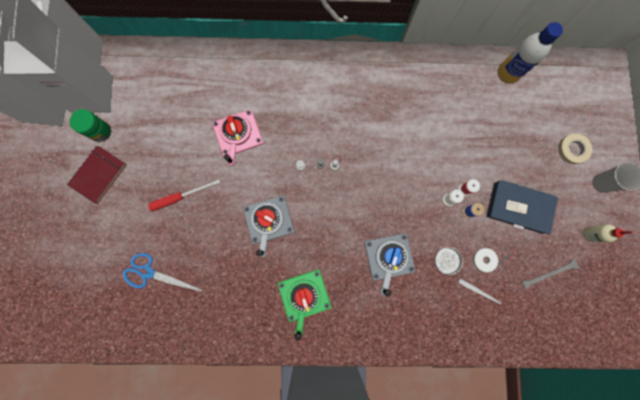

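View pics/scene0.png

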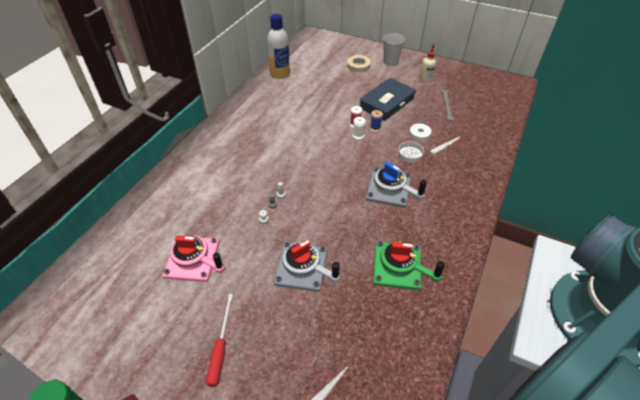

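The top view shows the grey-based red stop at (267,218) with its handle at (261,252). The look-alikes are pink (237,130) and green (303,297), and the blue stop is at (391,257). In the scene view the target is at (302,258) with its handle at (336,270).

```bash
python3 - <<'E'
from h import *
t=np.load("top0.npz"); s=np.load("scene0.npz")
a=cv2.resize(t["image"][185:265,230:310],(600,600),interpolation=cv2.INTER_CUBIC)
b=cv2.resize(s["image"][225:300,265:365],(800,600),interpolation=cv2.INTER_CUBIC)
cv2.imwrite("pics/tc.png",a[...,::-1]);cv2.imwrite("pics/sc.png",b[...,::-1])
for n,q,box in(("top",t,(185,265,230,310)),("scene",s,(225,300,265,365))):
    P=pts(q)[box[0]:box[1],box[2]:box[3]]; I=q["image"][box[0]:box[1],box[2]:box[3]].astype(int)
    red=(I[...,0]>130)&(I[...,1]<70)&(I[...,2]<70)
    rp=P[red]; print(n,red.sum(),np.median(rp,0),rp[:,2].min(),rp[:,2].max())
    m=red&(P[...,2]>.074)&(P[...,2]<.09); print(" top red",m.sum(),P[m].mean(0))
    k=(I.sum(-1)<130)&(P[...,2]>.055)&(P[...,2]<.09); print(" dark hi",k.sum(),P[k].mean(0),P[k].std(0))
E
```

```text
top 157 [0.59786003 0.17171072 0.05364731] 0.04578230430681984 0.929601473757811
 top red 48 [0.59981757 0.17490096 0.08127719]
 dark hi 2 [0.51224415 0.16843928 0.07941666] [0.00116138 0.00034824 0.00213968]
scene 164 [0.59261294 0.17384078 0.05471087] 0.044643571581480246 0.8260419213470118
 top red 62 [0.6004671  0.17452656 0.08139771]
 dark hi 54 [0.51140717 0.18042179 0.07167941] [0.00323838 0.00268535 0.00882993]
```

View pics/tc.png

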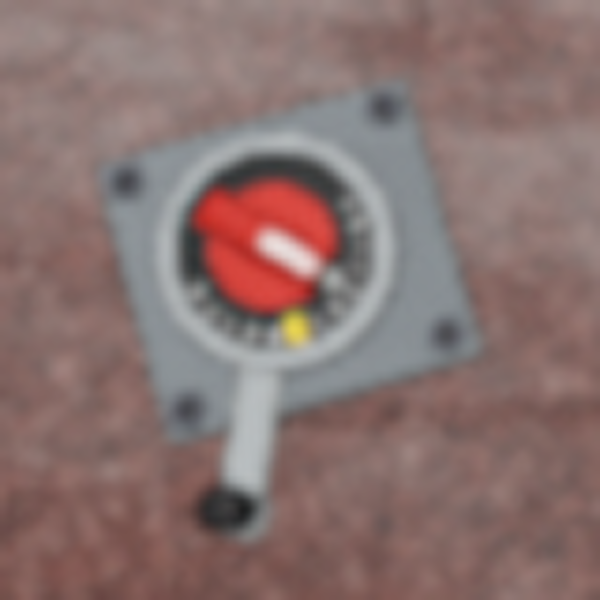

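View pics/sc.png

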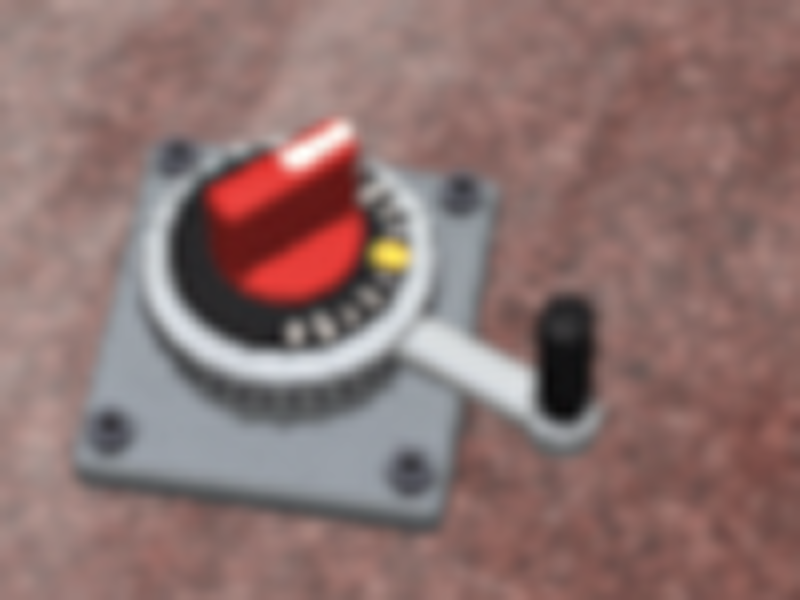

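The top crop shows the bar running from its red end (200,210) to its white end (322,272). The yellow mark is at (295,327) and the handle top at about (222,510). In the scene crop the bar top runs from (216,207) to (348,129), with yellow at (389,255) and the handle top at (567,315).

```bash
python3 - <<'E'
from h import *
t=np.load("top0.npz"); s=np.load("scene0.npz")
T=lambda x,y,z:onplane(t,230+(x+.5)/7.5-.5,185+(y+.5)/7.5-.5,z)[:2]
S=lambda x,y,z:onplane(s,265+(x+.5)/8-.5,225+(y+.5)/8-.5,z)[:2]
for n,F,c in(("T",T,[(200,210),(322,272),(295,327),(222,508),(262,430)]),("S",S,[(216,207),(348,129),(389,255),(567,312),(415,340)])):
    r,w,y,h=[F(*p,z) for p,z in zip(c,(.082,.082,.048,.083))]
    c0=(r+w)/2; a=lambda v:np.arctan2(v[1],v[0])
    print(n,"r",r,"w",w,"c",c0,"len",np.linalg.norm(r-w),"y",y,np.linalg.norm(y-c0),"h",h,np.linalg.norm(h-c0))
    print("  ang ptr",a(w-r),"yel",a(y-c0),"han",a(h-c0))
# dial ring fit (dark disc / bolts): base centre from bolts top z~.02?
b=[T(x,y,.014) for x,y in((126,182),(385,107),(447,334),(188,410))]; print("bolts T",np.mean(b,0))
b=[S(x,y,.014) for x,y in((178,158),(462,192),(410,470),(110,432))]; print("bolts S",np.mean(b,0))
# blue
for n,q in(("T",t),("S",s)):
    I=q["image"].astype(int);P=pts(q);m=(I[...,2]>120)&(I[...,0]<70)&(P[...,2]>.074)&(P[...,2]<.09)&(P[...,0]<.65)&(abs(P[...,1])<.3)
    print("blue",n,P[m].mean(0),m.sum())
E
```

```text
T r [0.604766   0.18506291] w [0.58592819 0.14634702] c [0.5953471  0.16570496] len 0.04305558216528942 y [0.57114324 0.15843391] 0.025272418077781817 h [0.51257904 0.17446125] 0.08322994875022884
  ang ptr -2.0236384787144104 yel -2.8497608604179487 han 3.0361916667285924
S r [0.60804839 0.18500516] w [0.58907779 0.14816611] c [0.59856309 0.16658564] len 0.04143668785183869 y [0.57272564 0.15777397] 0.02729870439482477 h [0.51441464 0.17521504] 0.0845897590440605
  ang ptr -2.0463392769697415 yel -2.81291997127606 han 3.0394001117690608
bolts T [0.59703661 0.16633704]
bolts S [0.59967938 0.16437079]
blue T [ 0.51510196 -0.1413967   0.0801084 ] 31
blue S [ 0.51469448 -0.13926761  0.08009895] 30
```

```bash
cat > d.py <<'E'
import sys
from h import *
# usage: d.py x y z psi : delta from measured pose, in tool axes (cm), turn about tool z
def delta(x,y,z,psi,o=None):
    o=o or robot.get_obs(); r=R.from_euler('xyz',o["ee_rot"])
    sh=r.inv().apply(np.array([x,y,z])-o["tool_pos"])*100
    rv=(r.inv()*R.from_euler('xyz',[np.pi,0,psi])).as_rotvec()
    return np.round(rv,3),np.round(sh,2)
if __name__=="__main__": print(*delta(*map(float,sys.argv[1:])))
E
python3 d.py .5135 .175 .13 3.037
```

```text
[-0.002 -0.    -0.265] [-41.56 -20.06   5.24]
```

Emit:
move_arm(
  deltas=[0,0,-0.04,-5,-2.4,0,0,0,0,-0.08,-9,-4.4,0,0.4,0,0,-0.12,-13,-6.3,0,0.4,0,0,-0.16,-17,-8.2,0,0.4,0,0,-0.2,-21,-10.2,0,0.4,0,0,-0.24,-25,-12.1,0,0.4,0,0,-0.265,-29,-14,0,0.4,0,0,-0.265,-33,-16,0,0.4],
)

```text
time: 0.9
tool_pos: [0.4494, 0.2428, 0.1827]
ee_rot: [-3.142, -0.001, 3.037]
wrist_force: [1.8, 0.8, -0.2]
width: 0.0335
finger_force: 0.0
```

```bash
python3 d.py .5135 .175 .13 3.037
```

```text
[-0.    -0.001  0.   ] [-7.09 -6.08  5.27]
```

Emit:
move_arm(
  deltas=[0,0,0,-2.5,-2.0,1.5,0.4,0,0,0,-5,-4.2,3,0.4,0,0,0,-7.1,-6.1,5,0.4,0,0,0,-7.1,-6.1,5.3,0.4,0,0,0,-7.1,-6.1,5.3,0.4],
)

```text
time: 1.4
tool_pos: [0.512, 0.1759, 0.1286]
ee_rot: [-3.141, -0.004, 3.036]
wrist_force: [0.3, -0.4, 0.3]
width: 0.0284
finger_force: 0.0
```

```bash
python3 - <<'E'
from h import *
s=snap("scene");o=robot.get_obs();print(o["tool_pos"],o["width"])
cv2.imwrite("pics/a1.png",cv2.resize(s["image"][170:320,240:440],(800,600),interpolation=cv2.INTER_CUBIC)[...,::-1])
E
```

```text
[0.5123092  0.17666862 0.12991215] 0.028104340564923596
```

View pics/a1.png

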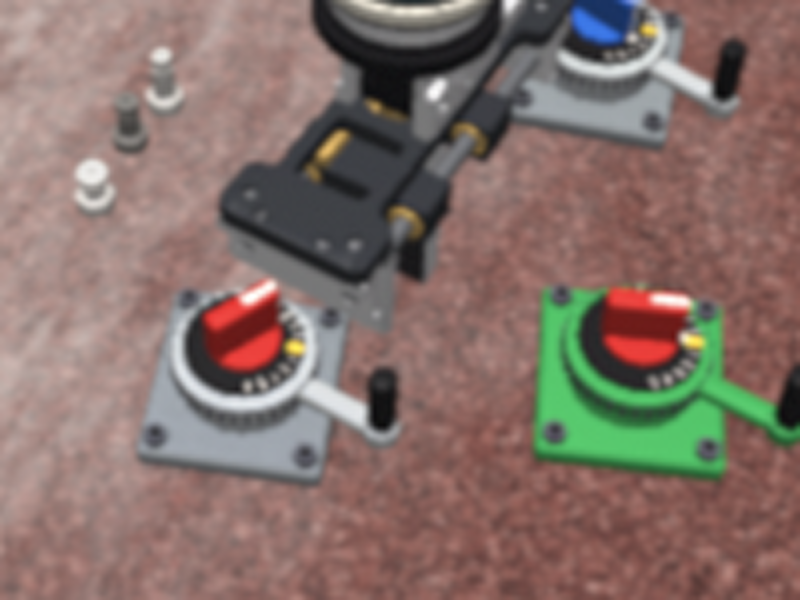

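The gripper hovers in line with the red stop's handle; the pin top is at (382,375) in the crop and the fingertips are just above it, around (400,295). I'll descend around the pin.

Emit:
move_arm(
  deltas=[0,0,0,-0.1,-0.1,2.5,0.4,0,0,0,-0.1,-0.1,4,0.4,0,0,0,-0.1,-0.1,5.5,0.4,0,0,0,-0.1,-0.1,7,0.4,0,0,0,-0.1,-0.1,8.1,0.4,0,0,0,-0.1,-0.1,8.1,0.4],
)

```text
time: 2.05
tool_pos: [0.5122, 0.175, 0.047]
ee_rot: [-3.14, -0.004, 3.037]
wrist_force: [0.8, 0.5, -0.5]
width: 0.0287
finger_force: 0.0
```

```bash
python3 - <<'E'
from h import *
s=snap("scene");o=robot.get_obs();print(o["tool_pos"],o["width"],o["wrist_force"])
cv2.imwrite("pics/a2.png",cv2.resize(s["image"][170:320,240:440],(800,600),interpolation=cv2.INTER_CUBIC)[...,::-1])
E
```

```text
[0.51309463 0.17515601 0.04823716] 0.028322705445165935 [ 0.38070499 -0.53101441 -0.62423765]
```

View pics/a2.png

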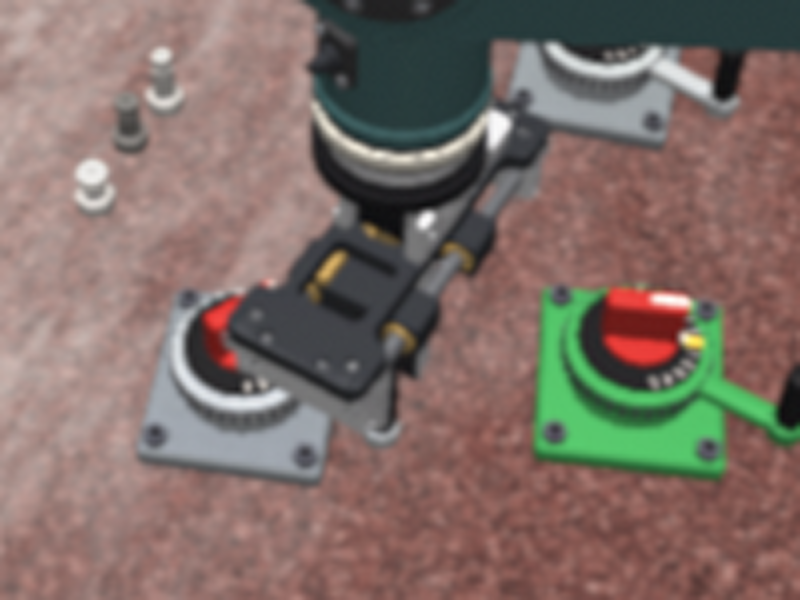

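The fingers straddle the pin, with its foot at (382,430). Next I'll close on it.

Emit:
move_arm(
  deltas=[0,0,0,0,0,0,0.8,0,0,0,0,0,0,1,0,0,0,0,0,0,1,0,0,0,0,0,0,1],
)

```text
time: 2.5
tool_pos: [0.5145, 0.1753, 0.0502]
ee_rot: [3.141, 0.002, 3.037]
wrist_force: [-0.3, -0.1, 1.6]
width: 0.0148
finger_force: 30.0
```

```bash
cat > arc.py <<'E'
import sys
from h import *
from d import delta
# arc.py cx cy dphi n : rows turning tool about (cx,cy)
cx,cy,dp,n=map(float,sys.argv[1:]);n=int(n)
o=robot.get_obs();p=o["tool_pos"];print("r",np.hypot(p[0]-cx,p[1]-cy),"phi",np.arctan2(p[1]-cy,p[0]-cx),o["wrist_force"],o["width"])
R0=R.from_euler('xyz',o["ee_rot"])
for i in range(1,n+1):
    a=dp*i/n;c=np.array([cx,cy,p[2]]);q=c+R.from_euler('z',a).apply(p-c)
    print(round(-a,3),np.round(R0.inv().apply(q-p)*100,2))
E
python3 arc.py .597 .166 .88 16
```

```text
r 0.08298585612267428 phi 3.0291626012045048 [-0.2956564  -0.13176059  1.62894252] 0.01475376071805731
-0.055 [-0.01 -0.46 -0.  ]
-0.11 [-0.04 -0.91 -0.  ]
-0.165 [-0.1  -1.36 -0.  ]
-0.22 [-0.19 -1.81 -0.  ]
-0.275 [-0.29 -2.26 -0.  ]
-0.33 [-0.43 -2.69 -0.  ]
-0.385 [-0.58 -3.12 -0.  ]
-0.44 [-0.76 -3.54 -0.  ]
-0.495 [-0.97 -3.95 -0.  ]
-0.55 [-1.19 -4.35 -0.  ]
-0.605 [-1.44 -4.73 -0.  ]
-0.66 [-1.7 -5.1 -0. ]
-0.715 [-1.99 -5.46  0.  ]
-0.77 [-2.3  -5.79  0.  ]
-0.825 [-2.62 -6.12  0.  ]
-0.88 [-2.96 -6.42  0.  ]
```

Emit:
move_arm(
  deltas=[0,0,-0.055,0,-0.46,0,1,0,0,-0.11,-0.05,-0.92,0,1,0,0,-0.165,-0.1,-1.38,0,1,0,0,-0.22,-0.2,-1.84,0,1,0,0,-0.275,-0.3,-2.3,0,1,0,0,-0.33,-0.45,-2.73,0,1,0,0,-0.385,-0.6,-3.16,0,1,0,0,-0.44,-0.8,-3.6,0,1],
)

```text
time: 3.3
tool_pos: [0.5182, 0.1389, 0.0502]
ee_rot: [3.141, 0.001, -2.804]
wrist_force: [-1.4, 1.4, 2.4]
width: 0.0146
finger_force: 30.0
```

```bash
python3 arc.py .597 .166 .42 8
```

```text
r 0.08328322869899182 phi -2.810681152423586 [-1.42152956  1.42133352  2.36933468] 0.014635490300475605
-0.052 [-0.01 -0.44 -0.  ]
-0.105 [-0.04 -0.87 -0.  ]
-0.158 [-0.09 -1.31 -0.  ]
-0.21 [-0.17 -1.74 -0.  ]
-0.263 [-0.27 -2.16 -0.  ]
-0.315 [-0.39 -2.58 -0.  ]
-0.367 [-0.54 -3.   -0.  ]
-0.42 [-0.7 -3.4 -0. ]
```

Emit:
move_arm(
  deltas=[0,0,-0.055,0,-0.46,0,1,0,0,-0.11,-0.05,-0.92,0,1,0,0,-0.165,-0.1,-1.38,0,1,0,0,-0.22,-0.2,-1.84,0,1,0,0,-0.275,-0.3,-2.28,0,1,0,0,-0.33,-0.43,-2.7,0,1,0,0,-0.385,-0.58,-3.13,0,1,0,0,-0.42,-0.7,-3.42,0,1],
)

```text
time: 4.1
tool_pos: [0.536, 0.1084, 0.0502]
ee_rot: [-3.141, 0.0, -2.385]
wrist_force: [-1.7, -0.5, 4.3]
width: 0.0147
finger_force: 30.0
```

```bash
python3 arc.py .597 .166 -.42 1;python3 arc.py .599 .166 -.42 1
```

```text
r 0.08393976781320794 phi -2.3846355404024764 [-1.70930825 -0.47584332  4.2969098 ] 0.014703716475551442
0.42 [-0.73  3.42 -0.  ]
r 0.08540466974127837 phi -2.400717618098067 [-1.70930825 -0.47584332  4.2969098 ] 0.014703716475551442
0.42 [-0.8   3.47 -0.  ]
```

Emit:
move_arm(
  deltas=[0,0,0,0,0,0,0.3,0,0,0,0,0,0,0.3,0,0,0,0,0,0,0.3,0,0,0,0,0,-2,0.3,0,0,0,0,0,-4,0.3,0,0,0,0,0,-6,0.3,0,0,0,0,0,-8,0.3,0,0,0,0,0,-8,0.3],
)

```text
time: 4.9
tool_pos: [0.5378, 0.109, 0.1325]
ee_rot: [-3.138, 0.005, -2.386]
wrist_force: [0.5, -1.3, 0.4]
width: 0.0329
finger_force: 0.0
```

```bash
python3 d.py .597 .166 .13 -2.034; python3 - <<'E'
from h import *
o=robot.get_obs();print(o["joint_positions"][5],o["width"])
s=snap("top"); np.savez("top1.npz",**s)
cv2.imwrite("pics/a3.png",cv2.resize(s["image"][185:265,230:310],(600,600),interpolation=cv2.INTER_CUBIC)[...,::-1])
E
```

```text
[-0.005  0.005 -0.352] [-8.22  0.1   0.29]
-2.2295053783844954 0.032856305772767096
```

View pics/a3.png

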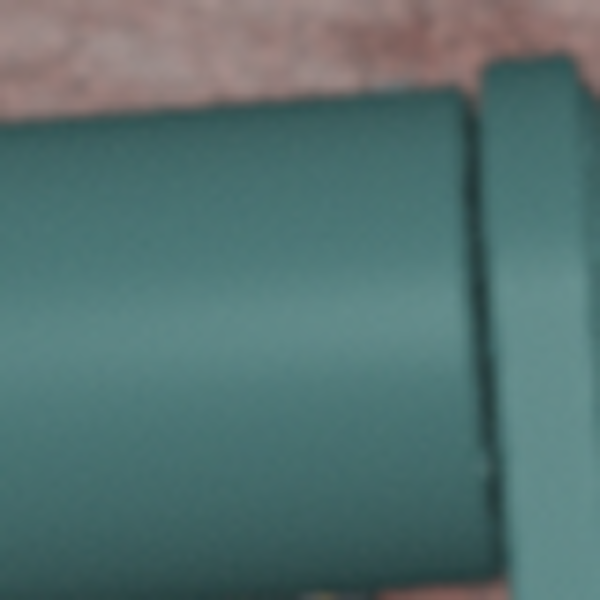

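The arm hides the stop in the top view, so I'll rely on the earlier estimate and check with the scene camera later. Moving over the knob.

Emit:
move_arm(
  deltas=[0,0,-0.1,-2,0,0,0.3,0,0,-0.2,-4,0,0,0.3,0,0,-0.3,-6,0,0,0.3,0,0,-0.352,-8.2,0.1,0,0.3,0,0,-0.352,-8.2,0.1,0,0.3,0,0,-0.352,-8.2,0.1,0,0.3],
)

```text
time: 5.55
tool_pos: [0.5938, 0.1653, 0.1271]
ee_rot: [3.139, -0.002, -2.035]
wrist_force: [-0.3, -0.4, 0.9]
width: 0.033
finger_force: 0.0
```

```bash
python3 d.py .597 .166 .057 -2.034; python3 - <<'E'
from h import *
s=snap("scene")
cv2.imwrite("pics/a4.png",cv2.resize(s["image"][195:300,240:380],(800,600),interpolation=cv2.INTER_CUBIC)[...,::-1])
E
```

```text
[ 0.003 -0.002 -0.001] [-0.22 -0.27  7.01]
```

View pics/a4.png

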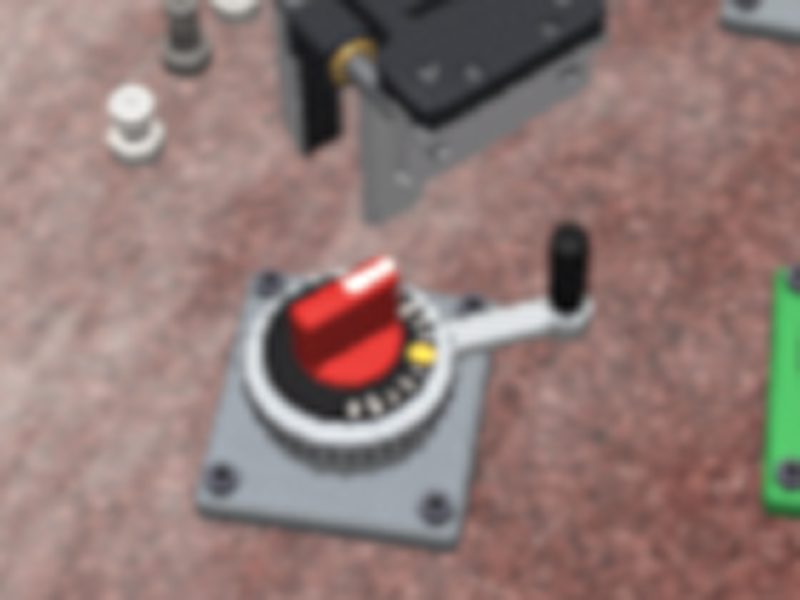

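The handle is now swung over, with its pin at (568,265), and the knob hasn't changed: pointer at (385,265), yellow at (422,355). I'll descend onto the bar.

Emit:
move_arm(
  deltas=[0,0,0,-0.2,-0.25,1.5,0.3,0,0,0,-0.2,-0.25,3,0.3,0,0,0,-0.2,-0.25,4.2,0.3,0,0,0,-0.2,-0.25,5.5,0.3,0,0,0,-0.2,-0.25,6.8,0.3,0,0,0,-0.2,-0.25,6.8,0.3,0,0,0,-0.2,-0.25,6.8,0.3],
)

```text
time: 6.3
tool_pos: [0.5978, 0.1661, 0.0607]
ee_rot: [3.141, -0.0, -2.034]
wrist_force: [-0.4, 0.2, 0.3]
width: 0.0326
finger_force: 0.0
```

```bash
python3 d.py .597 .166 .057 -2.034; python3 - <<'E'
from h import *
s=snap("scene")
cv2.imwrite("pics/a5.png",cv2.resize(s["image"][195:300,240:380],(800,600),interpolation=cv2.INTER_CUBIC)[...,::-1])
E
```

```text
[ 0.001 -0.    -0.   ] [0.04 0.06 0.37]
```

View pics/a5.png

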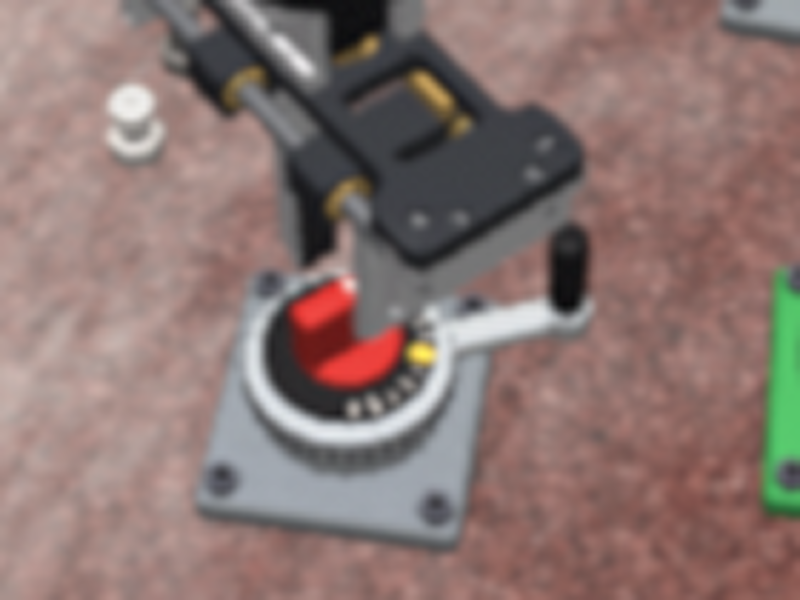

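Bar between the fingers, finger at about (385,310). I'll close on it, and get the mark's direction more exactly from the base's bolts.

Emit:
move_arm(
  deltas=[0,0,0,0,0,0.3,0.6,0,0,0,0,0,0.3,1,0,0,0,0,0,0.3,1,0,0,0,0,0,0.3,1,0,0,0,0,0,0.3,1],
)

```text
time: 6.85
tool_pos: [0.5991, 0.1658, 0.0587]
ee_rot: [-3.139, 0.001, -2.035]
wrist_force: [4.2, -1.8, -0.6]
width: 0.0108
finger_force: 30.0
```

```bash
python3 - <<'E'
from h import *
t=np.load("top0.npz"); s=np.load("scene0.npz")
T=lambda x,y,z:onplane(t,230+(x+.5)/7.5-.5,185+(y+.5)/7.5-.5,z)[:2]
S=lambda x,y,z:onplane(s,265+(x+.5)/8-.5,225+(y+.5)/8-.5,z)[:2]
for F,c in((T,((126,182),(385,107),(447,334),(188,410))),(S,((178,158),(462,192),(410,470),(110,432)))):
    p=[F(*q,.014) for q in c]
    for i in range(4):
        d=p[(i+1)%4]-p[i]; print(np.linalg.norm(d).round(4),((np.arctan2(d[1],d[0]))%(np.pi/2)).round(3))
for n,q,b in(("T",t,(185,265,230,310)),("S",s,(225,300,265,365))):
    f=200/np.tan(np.radians(q["fov_y"])/2)
    I=q["image"].astype(int); m=(I[...,0]>150)&(I[...,1]>110)&(I[...,2]<90)
    m[:b[0]]=0;m[b[1]:]=0;m[:,:b[2]]=0;m[:,b[3]:]=0
    v,u=np.nonzero(m); w=(I[...,1]-I[...,2])[m]
    y=onplane(q,np.average(u,weights=w),np.average(v,weights=w),.048)[:2]; print(n,len(u),y,np.arctan2(*(y-[.5975,.166])[::-1]))
print(robot.get_obs()["ee_rot"],robot.get_obs()["wrist_torque"])
E
```

```text
0.0908 0.304
0.0803 0.292
0.0898 0.302
0.0801 0.305
0.0805 0.311
0.0905 0.298
0.0802 0.313
0.0906 0.302
T 7 [0.57206854 0.15831265] -2.8480479593353003
S 10 [0.57288265 0.1577605 ] -2.818609993262117
[-3.13911184e+00  8.48989136e-04 -2.03474060e+00] [-0.21187134 -0.63022041 -0.05401468]
```

Emit:
move_arm(
  deltas=[0,0,0.1,0,0,0,1,0,0,0.2,0,0,0,1,0,0,0.3,0,0,0,1,0,0,0.4,0,0,0,1,0,0,0.5,0,0,0,1,0,0,0.6,0,0,0,1,0,0,0.7,0,0,0,1,0,0,0.804,0,0,0,1],
)

```text
time: 7.65
tool_pos: [0.5993, 0.1656, 0.0587]
ee_rot: [-3.14, 0.003, -2.843]
wrist_force: [3.5, -2.1, -0.4]
width: 0.0112
finger_force: 30.0
```

Emit:
move_arm(
  deltas=[0,0,0,0,0,0,1,0,0,0,0,0,0,1],
)

```text
time: 7.85
tool_pos: [0.5992, 0.1657, 0.0587]
ee_rot: [-3.14, 0.002, -2.837]
wrist_force: [4.7, -2.3, -0.7]
width: 0.0112
finger_force: 30.0
```

Emit:
move_arm(
  deltas=[0,0,0,0,0,0,0.3,0,0,0,0,0,0,0.3,0,0,0,0,0,0,0.3,0,0,0,0,0,-2,0.3,0,0,0,0,0,-4,0.3,0,0,0,0,0,-6,0.3,0,0,0,0,0,-8,0.3,0,0,0,0,0,-8,0.3],
)

```text
time: 8.65
tool_pos: [0.5994, 0.1669, 0.1418]
ee_rot: [-3.142, 0.006, -2.837]
wrist_force: [0.0, -0.1, 0.4]
width: 0.0328
finger_force: 0.0
```

```bash
python3 d.py .537 .1085 .13 -2.385; python3 - <<'E'
from h import *
s=snap("scene"); np.savez("scene2.npz",**s)
cv2.imwrite("pics/a6.png",cv2.resize(s["image"][225:300,265:365],(800,600),interpolation=cv2.INTER_CUBIC)[...,::-1])
E
```

```text
[-0.001  0.006 -0.452] [ 7.71 -3.71  1.14]
```

View pics/a6.png

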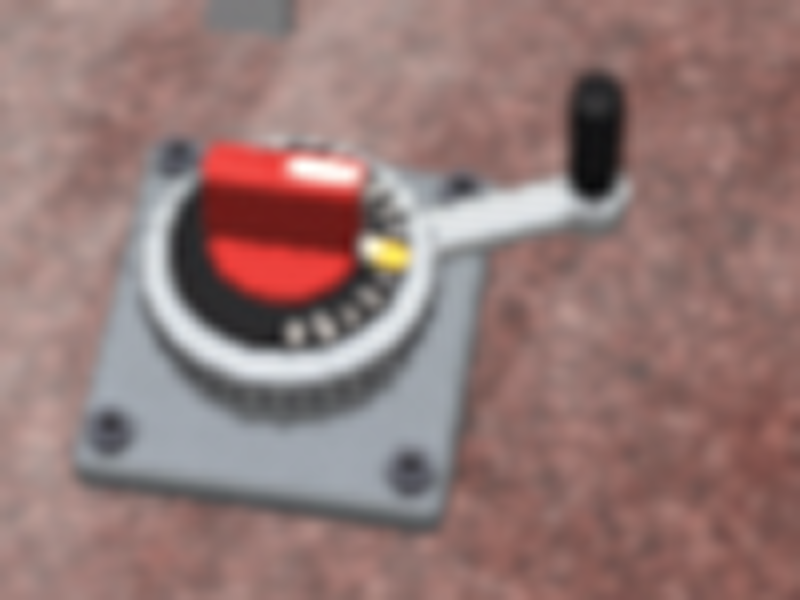

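The pointer foot at (368,245) lines up with the yellow mark (395,257). The bar top runs from (204,163) to (361,172), and the handle pin top is at (598,95). Moving back over the handle.

Emit:
move_arm(
  deltas=[0,0,-0.1,2,-1,0,0.3,0,0,-0.2,4,-2,0,0.3,0,0,-0.3,6,-3,0,0.3,0,0,-0.4,7.7,-3.7,0,0.3,0,0,-0.452,7.7,-3.7,1,0.3,0,0,-0.452,7.7,-3.7,1,0.3],
)

```text
time: 9.3
tool_pos: [0.5333, 0.1075, 0.1252]
ee_rot: [3.138, -0.004, -2.387]
wrist_force: [-0.1, -0.2, -0.5]
width: 0.0329
finger_force: 0.0
```

```bash
python3 d.py .537 .1085 .05 -2.385; python3 - <<'E'
from h import *
s=np.load("scene2.npz")
S=lambda x,y,z:onplane(s,265+(x+.5)/8-.5,225+(y+.5)/8-.5,z)[:2]
for a,b in(((204,163),(361,172)),((203,178),(362,185)),((210,147),(361,160))):
    d=S(*b,.082)-S(*a,.082); print(np.linalg.norm(d),np.arctan2(d[1],d[0]))
print(S(598,92,.083))
E
```

```text
[ 0.004 -0.004 -0.002] [-0.37 -0.22  7.52]
0.04049423578582887 -2.7551421588021587
0.040820174978900683 -2.738631775260067
0.039226530863946514 -2.7905730138685962
[0.53567419 0.10939144]
```

```bash
cat > fit.py <<'E'
from h import *
from scipy.optimize import minimize
def fit(s,th0,c0=(.598,.166)):
    f=200/np.tan(np.radians(s["fov_y"])/2); M=mat(s); k=8
    o=np.array(s["origin"])
    def proj(p):
        q=(p-o)@M; return np.c_[s["cx"]+f*q[:,0]/-q[:,2], s["cy"]-f*q[:,1]/-q[:,2]]
    c=proj(np.array([[c0[0],c0[1],.07]]))[0].astype(int); u0,v0=c[0]-22,c[1]-22
    I=cv2.resize(s["image"][v0:v0+44,u0:u0+44],None,fx=k,fy=k,interpolation=cv2.INTER_CUBIC).astype(float)
    # bright top face (red lit or white) vs. rest
    def cost(x,show=False):
        th,cx,cy=x[0],c0[0]+x[1]/1000,c0[1]+x[2]/1000
        r=np.array([[np.cos(th),np.sin(th)],[-np.sin(th),np.cos(th)]])
        def quad(L,W,z):
            q=np.array([[L,W],[L,-W],[-L,-W],[-L,W]])@r+[cx,cy]
            return (proj(np.c_[q,np.full(4,z)])-[u0-.5,v0-.5])*k-.5
        def mask(L,W):
            m=np.zeros(I.shape[:2],np.uint8); cv2.fillConvexPoly(m,np.round(quad(L,W,.082)*16).astype(np.int32),255,cv2.LINE_AA,4)
            return cv2.GaussianBlur(m,(0,0),6)/255.
        m=mask(.021,.0065); ring=np.clip(mask(.025,.0105)-m,0,1)
        A=I[...,0]; g=lambda w:((A*w).sum()/w.sum())
        mi,mo=g(m),g(ring)
        return -(mi-mo)
    best=None
    for d in(-.1,0,.1):
        r=minimize(cost,[th0+d,0,0],method="Nelder-Mead",options=dict(initial_simplex=[[th0+d,0,0],[th0+d+.08,0,0],[th0+d,2,0],[th0+d,0,2]],xatol=1e-3,fatol=1e-2))
        if best is None or r.fun<best.fun: best=r
    return best.x,best.fun
E
python3 - <<'E'
from fit import *
print("scene0",fit(np.load("scene0.npz"),-2.035)); print("top0",fit(np.load("top0.npz"),-2.035))
print("scene2",fit(np.load("scene2.npz"),-2.8))
s=snap("top");np.savez("top3.npz",**s)
print("top3",fit(s,-2.8))
P=pts(s);P=P[(abs(P[...,0]-.598)<.02)&(abs(P[...,1]-.166)<.02)];print("max z near knob in top view",P[:,2].max() if len(P) else None)
E
```

```text
scene0 (array([-2.00792116,  0.1060823 ,  1.45303623]), np.float64(-72.703290741969))
top0 (array([-1.93215741,  0.74199478, -2.28437076]), np.float64(-42.09445554565863))
scene2 (array([-2.83390838,  0.27049154,  1.48079589]), np.float64(-66.97377793630943))
top3 (array([-2.91746918,  9.5288097 ,  2.3300486 ]), np.float64(-0.6157193287842091))
max z near knob in top view None
```

The model fit gives the pointer at -2.834 against a target of -2.839, so it's on the mark. Next I'll descend on the handle and grip it.

Emit:
move_arm(
  deltas=[0,0,0,-0.3,-0.2,1.5,0.3,0,0,0,-0.3,-0.2,3,0.3,0,0,0,-0.3,-0.2,4.5,0.3,0,0,0,-0.3,-0.2,6,0.3,0,0,0,-0.3,-0.2,7.5,0.3,0,0,0,-0.3,-0.2,7.5,0.8,0,0,0,-0.3,-0.2,7.5,1,0,0,0,-0.3,-0.2,7.5,1],
)

```text
time: 10.15
tool_pos: [0.5384, 0.1094, 0.0532]
ee_rot: [3.139, 0.0, -2.386]
wrist_force: [-2.4, 2.7, -2.9]
width: 0.0147
finger_force: 30.0
```

Emit:
move_arm(
  deltas=[0,0,0,0,0,0,1,0,0,0,0,0,0,1],
)

```text
time: 10.35
tool_pos: [0.5384, 0.1093, 0.0533]
ee_rot: [3.14, 0.0, -2.386]
wrist_force: [-2.5, 3.7, -1.9]
width: 0.014
finger_force: 30.0
```

```bash
python3 arc.py .598 .166 -.88 16
```

```text
r 0.08224234433539812 phi -2.3812325995108887 [-2.46927051  3.6985194  -1.88270417] 0.014032840029687119
0.055 [-0.01  0.45  0.  ]
0.11 [-0.05  0.9   0.  ]
0.165 [-0.11  1.35  0.  ]
0.22 [-0.19  1.8   0.  ]
0.275 [-0.3   2.23  0.  ]
0.33 [-0.43  2.67  0.01]
0.385 [-0.59  3.09  0.01]
0.44 [-0.77  3.51  0.01]
0.495 [-0.97  3.91  0.01]
0.55 [-1.19  4.3   0.01]
0.605 [-1.44  4.68  0.01]
0.66 [-1.7   5.05  0.01]
0.715 [-1.99  5.4   0.01]
0.77 [-2.29  5.74  0.01]
0.825 [-2.61  6.05  0.01]
0.88 [-2.95  6.35  0.01]
```

Emit:
move_arm(
  deltas=[0,0,0.055,0,0.46,0,1,0,0,0.11,-0.05,0.92,0,1,0,0,0.165,-0.1,1.37,0,1,0,0,0.22,-0.2,1.82,0,1,0,0,0.275,-0.3,2.26,0,1,0,0,0.33,-0.43,2.7,0,1,0,0,0.385,-0.6,3.13,0,1,0,0,0.44,-0.78,3.55,0,1],
)

```text
time: 11.15
tool_pos: [0.5209, 0.1386, 0.0533]
ee_rot: [-3.139, 0.001, -2.829]
wrist_force: [-0.8, -1.3, -3.1]
width: 0.0144
finger_force: 30.0
```

```bash
python3 arc.py .598 .166 -.48 8
```

```text
r 0.08177972658376362 phi -2.8004403791801895 [-0.78784369 -1.30352214 -3.12047629] 0.014412409193095978
0.06 [-0.    0.49 -0.  ]
0.12 [-0.03  0.98 -0.  ]
0.18 [-0.09  1.47 -0.  ]
0.24 [-0.18  1.95 -0.  ]
0.3 [-0.3   2.43 -0.01]
0.36 [-0.44  2.89 -0.01]
0.42 [-0.62  3.35 -0.01]
0.48 [-0.82  3.8  -0.01]
```

Emit:
move_arm(
  deltas=[0,0,0.06,0,0.5,0,1,0,0,0.12,0,1,0,1,0,0,0.18,-0.05,1.5,0,1,0,0,0.24,-0.15,2,0,1,0,0,0.3,-0.25,2.5,0,1,0,0,0.36,-0.4,2.95,0,1,0,0,0.42,-0.6,3.4,0,1,0,0,0.48,-0.8,3.85,0,1],
)

```text
time: 11.95
tool_pos: [0.5175, 0.1779, 0.0533]
ee_rot: [-3.14, 0.003, 2.974]
wrist_force: [0.7, -0.7, -4.4]
width: 0.0149
finger_force: 30.0
```

Emit:
move_arm(
  deltas=[0,0,0,0,0.1,0,1,0,0,0,0,0.2,0,1],
)

```text
time: 12.15
tool_pos: [0.5174, 0.1782, 0.0532]
ee_rot: [-3.137, 0.003, 2.978]
wrist_force: [0.8, -7.4, -3.3]
width: 0.0148
finger_force: 30.0
```

```bash
python3 arc.py .598 .166 -.03 1
```

```text
r 0.08153251232175132 phi 2.9916537983408324 [ 0.8247372  -7.41279575 -3.2834204 ] 0.014823739454889339
0.03 [-0.    0.24 -0.  ]
```

The handle is at its end stop: force is building and the angle is past where it started. I'll release and lift.

Emit:
move_arm(
  deltas=[0,0,0,0,0,0,0.3,0,0,0,0,0,0,0.3,0,0,0,0,0,0,0.3,0,0,0,0,0,-2,0.3,0,0,0,0,0,-4,0.3,0,0,0,0,0,-7,0.3,0,0,0,0,0,-11,0.3,0,0,0,0,0,-15,0.3],
)

```text
time: 12.95
tool_pos: [0.5161, 0.1811, 0.2048]
ee_rot: [3.141, -0.0, 2.978]
wrist_force: [0.9, 0.8, -0.3]
width: 0.033
finger_force: 0.0
```

```bash
python3 - <<'E'
from fit import *
s=snap("scene");print("knob",fit(s,-2.8))
P=pts(s);I=s["image"].astype(int)
k=(I.sum(-1)<130)&(P[...,2]>.055)&(P[...,2]<.09)&(abs(P[...,0]-.53)<.04)&(abs(P[...,1]-.15)<.06)
print("handle",k.sum(),P[k].mean(0),"was .5114 .1804"); o=robot.get_obs();print(o["tool_pos"],o["width"],o["wrist_force"],o["time"])
E
```

```text
knob (array([-2.82739321,  0.24296101,  1.32773423]), np.float64(-66.89744072584529))
handle 47 [0.51166726 0.18450852 0.06970059] was .5114 .1804
[0.51964145 0.18187759 0.21364129] 0.03315647558367296 [ 2.33234977 -0.41245958  3.8101352 ] 13.0
```

Handle is locked, slightly past its start angle. The knob reads -2.83, on the mark, and the robot is clear.

Emit:
move_arm(
  deltas=[0,0,0,0,0,0,0.3,0,0,0,0,0,0,0.3],
)

```text
time: 13.2
tool_pos: [0.5163, 0.1809, 0.203]
ee_rot: [3.141, 0.0, 2.977]
wrist_force: [-0.3, 1.1, -0.5]
width: 0.033
finger_force: 0.0
```

```bash
python3 -c "from bench import robot;print(robot.close_job())"
```

```text
the job is handed in; nothing more can be done
None
```

The job is handed in at about 13 s (no verdict came back): the ring was loosened about 0.86 rad, the red knob turned to within about 0.01 rad of the yellow mark by my last camera fit, the handle swung back to its end stop and released, and the blue stop was left alone.

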